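# Tilt a support bar in behind an enclosure's face

## Robot

A 6-joint arm with a two-finger parallel gripper is mounted at the origin on the work surface. World frame = base frame: x ahead of the robot, y to its left, z up, the work surface at z = 0. Lengths are in m, angles in degrees, forces in N, time in s.
With the tool pointing down it reaches from about 0.35 to 0.875 m from the base axis. Payload 4.2 kg.
Tool frame: the origin (TCP) lies midway between the tips of the shut fingers; the grasp point (between the pads) lies 19 mm behind it; z points along the fingers, y is the line along which they close (so a half turn about z gives the same grasp; the last joint's range is limited). The gripper opens to 87 mm and grips with 3 to 60 N. Pads are 19 mm wide; open, the fingers measure 117 mm over their backs; the gripper's body (75 mm by 190 mm) begins 51 mm behind the grasp point.
Start: joints at [89.015, 22.042, 0.453, 0, -68.411, -14.817], TCP at [0.17, 0.601, 0.19] pointing down, gripper open.
Joint ranges: [-179.83, 179.83], [-69.29, 118.12], [-61.27, 80.66], [-181.25, 117.63], [-171.15, -9.14], [-177.46, 177.46]. Speed limits (degrees/s): [159.86, 159.86, 180, 180, 180, 180].

## Interface

Orientations are given as a 3x3 rotation matrix whose columns are the frame's x, y, z axes.
In Python, from workcell import * gives the robot as it stands.
- The arm moves only by the tool send_rows, never from a script. Its argument "targets" is one flat list of numbers, 7 for each row, row after row: the opening, from 0 (shut) to 1 (fully open), then the shift along the tool's x, y, z scaled (see below), then the turn, a rotation vector about the tool's x, y, z scaled (see below). A call has 1 to 8 rows; each row shifts and turns the commanded pose from where the row before left it, along the tool's axes as they then stand; what a row does not reach is not made up. The controller multiplies each number of a shift by 25 mm and each number of a turn by 0.08 rad. A row lasts 1/12 s, in which the tool goes at most 41.7 mm and 7.16 degrees, less where a joint would pass 70% of its speed; a pose out of reach is approached as far as the arm can. A call with a number of a shift or a turn outside -1 to 1 is refused whole. A call with a gripper value outside its range is refused whole. The fingers move at their own pace and stop on an object; "newtons" is the grip in N (left out, the last holds). Time passes only in rows, so rows that do not move let the fingers close. It gives the time, the measured TCP pose, the force, the opening and the grip force at its end, in the units of the state.
- state(): the state, without advancing time (a new reading comes with each control period).
- grab_frame(name): name is "scene" or "top" or "wrist"; returns the picture (480x640x3 uint8, blue, green, red); there is no depth.
- calibration(name): a dict with "vertical_fov" (degrees; the focal length in pixels is half the picture's height over the tangent of half this angle, whatever the lens; pixels are square), "cx", "cy" (the principal point, pixels), "rvec" (rotation vector, rad) and "tvec" (3), from world to camera coordinates, as OpenCV has them. Camera axes: x right, y down, z forward; pixel columns grow to the right and rows downward; lengths in m; the calibration is good to about 2 mm. A picture is of the moment at which its call begins: read the wrist's pose just before it. calibration takes no time and is no camera call; for the wrist camera it gives the pose at the moment of the call.
- finish_job(): hands the job in; it is judged then, once.
Trained networks look in the newest picture that a camera, given by its name, has taken for a name from the list of things; names that differ only in an ending like _2 or _b are one class to them, and where a whole thing is asked for, a point or a joint stands for the part that bears it (a point fixed in the world has none). Each returns a list of dicts, best first, with "conf" (0 to 1); they miss things now and then, are a little off and sometimes report something else, mostly with a low value. They report only what shows in the picture. A call takes as long as a camera call.
- masks_of(camera, target): "region" (480x640 bool, what is visible of it) and "extent" ([left, top, right, bottom] in pixels, round what is visible of it).
- mark_of(camera, target): "pixel" ([column, row] in pixels: a listed point, or the origin of a listed thing).
The state is a dict: "t": time; "joints": joint angles; "joint_vel": joint speeds; "effort": joint torques, N m; "tool_pos": TCP position; "orientation": TCP orientation; "wrist_force": force on the tool from outside, world axes, zero at the start; "ft_torque": the same for the moment, N m; "gripper_width": opening from 0.0 (shut) to 1.0 (fully open); "grasp_force": force on a finger pad.
Only numpy, scipy, OpenCV 4.12 (cv2) and the standard library are available. Lean on these libraries where they do the work, as an engineer would, in place of code of your own. Each camera call takes 0.05 s, during which the arm holds its last target. There are 200 camera calls.

## Task

A pin standing in the left rail of the enclosure marks a level: take the other pin from the wooden block, stand it fully home in the right rail's bore straight across from it and let go. Then take the support bar by its lug, tilt it end first through the face opening and finish while still holding it inside for a colleague to bolt: level, about 2 cm below the underside of the face, on the line between the pins, both ends equally far behind the face, touching only your gripper. Do not disturb the standing pin, the plugs or the other things lying about.

Things in the scene. Friction and masses are not known exactly. Their poses are not given: they have to be found in the camera images.
- enclosure: grey sheet-steel box, fixed, lying on its back, 240 (x) x 350 (y) x 140 (z) mm, origin at the centre of its underside on the table, yaw within 0.2 rad of 0. Its top is the face, with an opening in the middle and a bored aluminium rail along its left (+y) and right (-y) edge. Hollow: floor at z 4, walls inside at x +-116, y +-171 mm (the +x wall is clear)
- opening (a point): centre of the face opening, level with the face's upper side (140 mm above the table). The opening measures 120 (enclosure x) x 206 (y) mm; the face is 4 mm thick. The 240 mm bar cannot pass it level, at any yaw
- right_bore0 (a point): centre of the mouth of a bore in the right (-y) rail, 160 mm above the table. Bore 15 mm wide, 20 mm deep, 2 mm lead-in, its floor is the face. Rail 110 (enclosure x) x 34 (y) x 20 mm high, centred at enclosure x 0, y -158 mm; bore at x -34 mm; empty at the start
- right_bore1 (a point): centre of the mouth of a bore in the right (-y) rail, 160 mm above the table. Bore 15 mm wide, 20 mm deep, 2 mm lead-in, its floor is the face. Rail 110 (enclosure x) x 34 (y) x 20 mm high, centred at enclosure x 0, y -158 mm; bore at x 0 mm; empty at the start
- right_bore2 (a point): centre of the mouth of a bore in the right (-y) rail, 160 mm above the table. Bore 15 mm wide, 20 mm deep, 2 mm lead-in, its floor is the face. Rail 110 (enclosure x) x 34 (y) x 20 mm high, centred at enclosure x 0, y -158 mm; bore at x 34 mm; empty at the start
- left_bore0 (a point): centre of the mouth of a bore in the left (+y) rail, 160 mm above the table. Bore 15 mm wide, 20 mm deep, 2 mm lead-in, its floor is the face. Rail 110 (enclosure x) x 34 (y) x 20 mm high, centred at enclosure x 0, y 158 mm; bore at x -34 mm, straight across from right_bore0; holds the standing pin or a plug
- left_bore1 (a point): centre of the mouth of a bore in the left (+y) rail, 160 mm above the table. Bore 15 mm wide, 20 mm deep, 2 mm lead-in, its floor is the face. Rail 110 (enclosure x) x 34 (y) x 20 mm high, centred at enclosure x 0, y 158 mm; bore at x 0 mm, straight across from right_bore1; holds the standing pin or a plug
- left_bore2 (a point): centre of the mouth of a bore in the left (+y) rail, 160 mm above the table. Bore 15 mm wide, 20 mm deep, 2 mm lead-in, its floor is the face. Rail 110 (enclosure x) x 34 (y) x 20 mm high, centred at enclosure x 0, y 158 mm; bore at x 34 mm, straight across from right_bore2; holds the standing pin or a plug
- standing_pin: round steel pin, 12 mm diameter, 70 mm long, standing in one of the three left bores (which one varies); origin at the centre of its foot, z along it; 50 mm of it stand out of the rail. Leave it there
- plug0: black plastic plug in another left bore, head 20 mm diameter standing 6 mm above the rail; origin at its foot. Leave it
- plug1: the second such plug, in the remaining left bore. Leave it
- pin: the pin to be moved: the same as the standing pin (12 mm diameter, 70 mm, 60 g, lightly chamfered foot), origin at the centre of its foot, z along it. It starts upright in the wooden block, 20 mm deep, its foot at z 30 and its top at z 100 mm
- pin_block: fixed wooden block, 50 x 50 x 50 mm, one 14 mm bore in the middle of its top, 20 mm deep; origin at the centre of its underside
- bar: aluminium support bar, 240 mm long (along its y), 24 wide (x), 12 thick (z), about 0.3 kg, origin at the centre of its underside; in its middle an upright lug, 10 (x) x 30 (y) mm, reaches to z 87 mm: grip it across the 10 mm, near its top. The same either way round. Starts lying lug-up on the carton, its length roughly along world x
- carton: fixed flat white carton, 300 (x) x 170 (y) x 70 mm high, origin at the centre of its underside
- short_bar: bystander: plain bar 130 x 24 x 12 mm without lug, lying on the table, origin at the centre of its underside
- screwdriver: bystander: screwdriver lying on the table
- tape_roll: bystander: black tape roll, 70 mm diameter, 19 mm high
- mouse: bystander: black computer mouse, 100 x 60 x 26 mm
- adapter: bystander: black power adapter, 50 x 110 x 32 mm
- nut_tray: bystander: small grey divided tray, 80 x 120 x 28 mm

How it is judged:
By the outcome, as a careful person would: the job done as asked, in the order asked, and still so for the second after the job is handed in, while the arm keeps its last pose, push and grip.
It also fails if it takes over 58 s, if anything falls off the work surface, if the arm or the gripper's body presses on something with over 40 N, if the wrist force passes 120 N, or if a joint passes its speed limit or range.

## Working session

There is one attempt and no reset: what is moved stays moved. The work goes in short steps, Python scripts to look and compute and a tool call to move; the robot and the scene stay as the last step left them, time stands still between calls to the robot, and variables do not carry over. Pictures are saved under pics/ and viewed, at most 10 in all, crops included, and the job is handed in when it is done.

Besides the shell and the picture viewer there is one more tool, called after "Call:" in YAML: its name, and indented under it one key for each argument. send_rows: Moves the arm, as the interface text tells. Shifts and turns lie within -1 to 1; 1 stands for 25 mm of shift or 0.08 rad of turn. Its arguments: {"type":"object","properties":{"targets":{"type":"array","items":{"type":"number","minimum":-1,"maximum":1}},"newtons":{"type":"number"}},"required":["targets"]}

```bash
mkdir -p pics; ls; cat > h.py <<'E'
import numpy as np, cv2
from workcell import *
def cal(n):
    c=calibration(n); f=240/np.tan(np.radians(c["vertical_fov"])/2)
    K=np.array([[f,0,c["cx"]],[0,f,c["cy"]],[0,0,1]]); R=cv2.Rodrigues(np.array(c["rvec"],float))[0]
    return K,R,np.array(c["tvec"],float).ravel(),c
def atz(n,px,z,C=None):
    K,R,t,_=C or cal(n); d=R.T@np.linalg.inv(K)@np.array([px[0],px[1],1.]); o=-R.T@t
    return o+d*(z-o[2])/d[2]
def proj(n,P,C=None):
    K,R,t,_=C or cal(n); p=K@(R@np.array(P,float)+t); return p[:2]/p[2]
E
python3 - <<'E'
from h import *
s=state(); print(s)
for n in ("scene","top"):
    im=grab_frame(n); cv2.imwrite(f"pics/{n}0.png",im); print(n,cal(n)[3], -cal(n)[1].T@cal(n)[2])
Z=dict(opening=.14,right_bore0=.16,right_bore1=.16,right_bore2=.16,left_bore0=.16,left_bore1=.16,left_bore2=.16,standing_pin=.14,plug0=.14,plug1=.14,pin=.03,pin_block=0,bar=.07,carton=0,enclosure=0)
for n in ("top","scene"):
  for k,z in Z.items():
    for r in mark_of(n,k)[:2]: print(n,k,round(r["conf"],2),np.round(r["pixel"],1),np.round(atz(n,r["pixel"],z),4))
E
```

```text
pics
{'t': 0.0, 'joints': array([ 8.90146707e+01,  2.20892450e+01,  3.80142222e-01, -3.05323264e-02,
       -6.84100037e+01, -1.48142426e+01]), 'joint_vel': array([ 0.08068499,  0.01260953,  0.09161996, -0.08866913,  0.00138322,
        0.01213802]), 'effort': array([ 1.06935371e-03, -3.90660238e+01,  1.87404066e+01,  4.21986803e+00,
        1.10533152e-02, -1.79914946e-04]), 'tool_pos': array([0.16998789, 0.60074412, 0.18917412]), 'orientation': array([[ 9.62166495e-01, -2.72461654e-01, -5.31176179e-04],
       [-2.72462167e-01, -9.62164270e-01, -2.06992100e-03],
       [ 5.28953592e-05,  2.13633405e-03, -9.99997717e-01]]), 'wrist_force': array([-0.36172753, -0.99078925,  0.82649434]), 'ft_torque': array([-0.01235333,  0.01836572, -0.00259868]), 'grasp_force': 0.0, 'gripper_width': 1.0010604952488327}
scene {'vertical_fov': 54.31037280872763, 'cx': 313.484356856704, 'cy': 245.373830323316, 'rvec': array([ 2.42107544,  0.59836091, -0.22623239]), 'tvec': array([-0.53027114, -0.0852124 ,  1.50707347])} [ 0.95051724 -0.61871763  1.12846115]
top {'vertical_fov': 50.23954241451362, 'cx': 
[... 2529 characters left out ...]
[325.8 178.9] [0.4886 0.2942 0.14  ]
scene plug0 0.55 [342.2 184.8] [0.5434 0.2942 0.14  ]
scene plug1 0.6 [325.8 178.9] [0.4886 0.2942 0.14  ]
scene plug1 0.55 [342.2 184.8] [0.5434 0.2942 0.14  ]
scene pin 0.64 [345.3 177.5] [0.4922 0.4315 0.03  ]
scene pin 0.37 [264.8 333.8] [ 0.5578 -0.187   0.03  ]
scene pin_block 0.88 [268. 343.] [ 0.5687 -0.1941  0.    ]
scene pin_block 0.42 [288.3 254.8] [0.4713 0.082  0.    ]
scene bar 0.84 [181.8 387.9] [ 0.4739 -0.4111  0.07  ]
scene bar 0.18 [358.  331.1] [ 0.7755 -0.0879  0.07  ]
scene carton 0.64 [190. 388.] [ 0.4607 -0.388   0.    ]
scene enclosure 0.72 [313.8 246.5] [0.5247 0.1452 0.    ]
scene enclosure 0.71 [331.7 175.2] [0.433 0.449 0.   ]
```

```bash
python3 -c "
import cv2
a=cv2.imread('pics/top0.png');cv2.imwrite('pics/top0c.png',cv2.resize(a[170:420,160:620],None,fx=1.7,fy=1.7,interpolation=2))
a=cv2.imread('pics/scene0.png');cv2.imwrite('pics/scene0c.png',cv2.resize(a[100:440,100:500],None,fx=1.75,fy=1.75,interpolation=2))"
```

```text
(no output)
```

View pics/top0c.png

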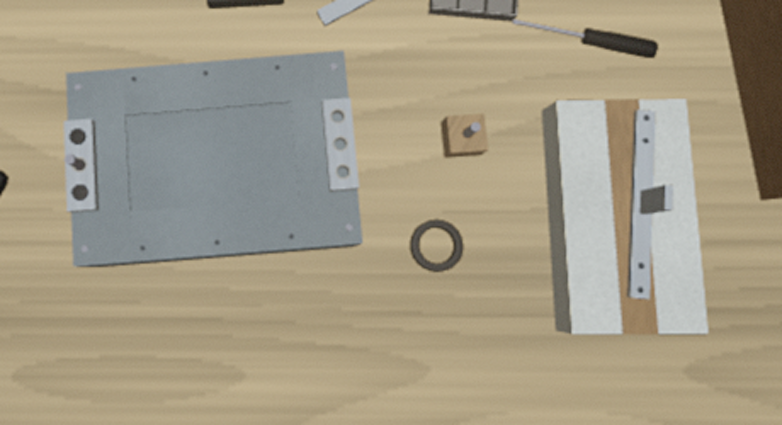

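View pics/scene0c.png

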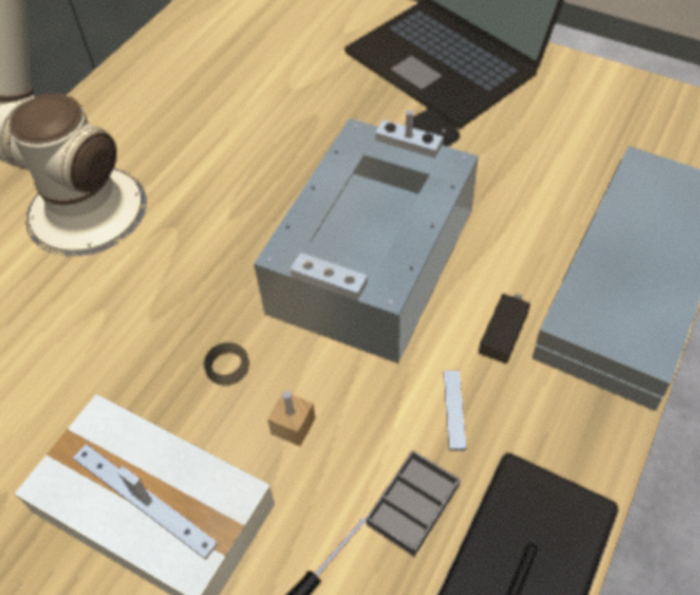

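The standing pin is in the middle left bore, at about (203,264) in the top picture, with plugs on both sides. The target is therefore right_bore1, at about (360,254). The pin block sits at about (432,248) and the bar lug at about (545,287). I'll fly over the enclosure first for a closer look.

Call:
send_rows:
  targets: [1, 0.9, 0.8, -0.9, 0, 0, 0, 1, 0.98, 0.92, -0.6, 0, 0, 0, 1, 0.98, 0.92, -0.6, 0, 0, 0, 1, 0.98, 0.92, -0.6, 0, 0, 0, 1, 0.98, 0.92, -0.6, 0, 0, 0, 1, 0.98, 0.92, -0.6, 0, 0, 0, 1, 0.98, 0.92, -0.6, 0, 0, 0, 1, 0.98, 0.92, -0.6, 0, 0, 0]
  newtons: 30

```text
t: 2.27
tool_pos: [0.308, 0.3727, 0.3188]
orientation: [[0.962, -0.272, 0.0], [-0.272, -0.962, 0.001], [0.0, -0.001, -1.0]]
wrist_force: [0.7, -0.2, -0.1]
gripper_width: 0.999
grasp_force: 0.0
```

Call:
send_rows:
  targets: [1, 0.98, 0.92, -0.6, 0, 0, 0, 1, 0.98, 0.92, -0.6, 0, 0, 0, 1, 0.98, 0.92, -0.6, 0, 0, 0, 1, 0.98, 0.92, -0.6, 0, 0, 0, 1, 0.98, 0.92, -0.6, 0, 0, 0, 1, 0.98, 0.92, -0.6, 0, 0, 0, 1, 0.98, 0.92, -0.6, 0, 0, 0, 1, 0, 0, 0, 0, 0, 0]

```text
t: 2.93
tool_pos: [0.4314, 0.1691, 0.4263]
orientation: [[0.961, -0.278, 0.006], [-0.278, -0.961, 0.002], [0.005, -0.003, -1.0]]
wrist_force: [-0.6, -0.3, 1.0]
gripper_width: 0.999
grasp_force: 0.0
```

```bash
python3 - <<'E'
from h import *
s=state(); print(s['t'],s['tool_pos'],s['joints'])
C=cal("wrist"); K,R,t,c=C; print(c); R0=s['orientation']
print("cam in tool", R0.T@(-R.T@t-s['tool_pos'])); print("cam axes in tool",np.round(R0.T@R.T,3))
im=grab_frame("wrist"); cv2.imwrite("pics/w1.png",im); np.savez("w1.npz",K=K,R=R,t=t)
for k,z in dict(opening=.14,right_bore1=.16,left_bore1=.16,plug0=.14,standing_pin=.14,enclosure=0).items():
    for r in mark_of("wrist",k)[:3]: print(k,round(r["conf"],2),np.round(r["pixel"],1),np.round(atz("",r["pixel"],z,C),4))
E
```

```text
2.9333 [0.43143549 0.16909919 0.42631999] [ 41.70199125   1.29299156   6.63427146   0.16364124 -95.01355675
  32.15987602]
{'vertical_fov': 65.34275231354654, 'cx': 322.216989436849, 'cy': 233.3015277639757, 'rvec': array([-1.76671185,  2.35014183,  0.3614312 ]), 'tvec': array([0.28456279, 0.244165  , 0.72716679])}
cam in tool [ 0.08376801 -0.00094719 -0.19520682]
cam axes in tool [[-0.    -0.953 -0.304]
 [ 1.    -0.     0.   ]
 [-0.    -0.304  0.953]]
opening 0.83 [324.  104.9] [0.5235 0.1419 0.14  ]
right_bore1 0.74 [450.1  18. ] [ 0.571  -0.0155  0.16  ]
right_bore1 0.73 [464.2  82.2] [ 0.5018 -0.0192  0.16  ]
right_bore1 0.73 [455.   49.5] [ 0.5385 -0.0151  0.16  ]
left_bore1 0.78 [192.5 124.1] [0.5457 0.2979 0.16  ]
left_bore1 0.73 [213.5 178.3] [0.4784 0.2973 0.16  ]
left_bore1 0.56 [204.9 154.5] [0.5084 0.2968 0.16  ]
plug0 0.61 [218.5 175. ] [0.4792 0.2961 0.14  ]
plug0 0.58 [194.9 124.6] [0.5458 0.3019 0.14  ]
standing_pin 0.66 [210.  151.8] [0.5097 0.2959 0.14  ]
standing_pin 0.17 [214.4 178.9] [0.4759 0.303  0.14  ]
enclosure 0.61 [323.6 108.1] [0.5227 0.1426 0.    ]
```

Call:
send_rows:
  targets: [1, 0.7, 0.96, 0.54, 0, 0, 0, 1, 0.7, 0.96, 0.54, 0, 0, 0, 1, 0.7, 0.96, 0.54, 0, 0, 0, 1, 0.7, 0.96, 0.54, 0, 0, 0, 1, 0.7, 0.96, 0.54, 0, 0, 0, 1, 0.7, 0.96, 0.54, 0, 0, 0, 1, 0.7, 0.96, 0.54, 0, 0, 0, 1, 0.7, 0.96, 0.54, 0, 0, 0]

```text
t: 3.95
tool_pos: [0.5112, -0.0505, 0.3138]
orientation: [[0.963, -0.27, -0.0], [-0.27, -0.963, -0.0], [-0.0, 0.0, -1.0]]
wrist_force: [1.3, 0.8, 0.2]
gripper_width: 0.999
grasp_force: 0.0
```

Call:
send_rows:
  targets: [1, 0.7, 0.96, 0.54, 0, 0, 0, 1, 0.7, 0.96, 0.54, 0, 0, 0, 1, 0.7, 0.96, 0.54, 0, 0, 0, 1, 0.7, 0.96, 0.54, 0, 0, 0, 1, 0.7, 0.96, 0.54, 0, 0, 0, 1, 0, 0, 0, 0, 0, 0, 1, 0, 0, 0, 0, 0, 0]

```text
t: 4.53
tool_pos: [0.5623, -0.1896, 0.245]
orientation: [[0.962, -0.273, -0.004], [-0.273, -0.962, 0.0], [-0.004, 0.001, -1.0]]
wrist_force: [-0.1, 0.3, -0.2]
gripper_width: 1.002
grasp_force: 0.0
```

```bash
cat >> h.py <<'E'
def to(P):
    s=state(); d=s['orientation'].T@(np.array(P)-s['tool_pos']); return np.round(d/.025,2)
E
python3 - <<'E'
from h import *
s=state(); print(s['t'],s['tool_pos'],s['joints'],s['orientation'].round(3))
C=cal("wrist")
im=grab_frame("wrist"); cv2.imwrite("pics/w2.png",im)
for k,z in dict(pin=.03,pin_block=0).items():
    for r in mark_of("wrist",k)[:2]: print(k,round(r["conf"],2),np.round(r["pixel"],1),np.round(atz("",r["pixel"],z,C),4))
for k in ("pin","pin_block"):
  for r in masks_of("wrist",k)[:1]:
    m=r["region"]; print(k,r["conf"],r["extent"],m.sum()); cv2.imwrite(f"pics/m_{k}.png",m*255)
    ys,xs=np.nonzero(m); im[m]=im[m]*.7+np.array([0,0,75]) if k=="pin" else im[m]
cv2.imwrite("pics/w2b.png",im)
E
```

```text
4.5333 [ 0.56231181 -0.18958064  0.24497015] [-3.01597515e+00  1.72531635e+01  1.24512658e+00 -1.18857128e-02
 -7.42411348e+01  7.71651050e+01] [[ 0.962 -0.273 -0.004]
 [-0.273 -0.962  0.   ]
 [-0.004  0.001 -1.   ]]
pin 0.58 [327.7 190.8] [ 0.5624 -0.1953  0.03  ]
pin_block 0.89 [324.3 180.8] [ 0.5691 -0.1935  0.    ]
pin 0.72 [320.3, 186.6, 332.2, 211.2] 243
pin_block 0.58 [295.2, 155.7, 354.2, 222.2] 2249[ WARN:0@1.016] global loadsave.cpp:1063 imwrite_ Unsupported depth image for selected encoder is fallbacked to CV_8U.
```

View pics/w2b.png

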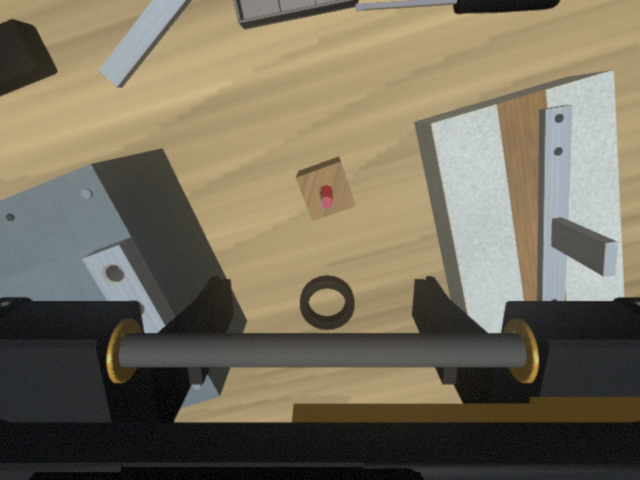

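```bash
python3 - <<'E'
from h import *
for p,z in (((326.5,204),.1),((328.3,188.5),.05)): print(atz("wrist",p,z))
print(proj("wrist",[.566,-.194,.1]),proj("wrist",[.566,-.194,.05]))
print(to([.566,-.194,.13]),to([.566,-.194,.066]))
E
```

```text
[ 0.565427   -0.19219161  0.1       ]
[ 0.56980803 -0.19596286  0.05      ]
[328.1925167  202.91740336] [327.47450307 192.39359992]
[0.17 0.19 4.73] [0.17 0.19 7.29]
```

Call:
send_rows:
  targets: [0.6, 0.15, 0.16, 0.9, 0, 0, 0, 0.5, 0, 0, 0.9, 0, 0, 0, 0.5, 0, 0, 0.9, 0, 0, 0, 0.4, 0, 0, 0.9, 0, 0, 0, 0.4, 0, 0, 0.9, 0, 0, 0, 0.4, 0, 0, 0.9, 0, 0, 0, 0.4, 0, 0, 0.9, 0, 0, 0, 0.4, 0, 0, 0.9, 0, 0, 0]

```text
t: 5.45
tool_pos: [0.5658, -0.1933, 0.0674]
orientation: [[0.963, -0.271, 0.002], [-0.271, -0.963, -0.0], [0.002, -0.0, -1.0]]
wrist_force: [-0.6, -0.0, -0.2]
gripper_width: 0.478
grasp_force: 0.0
```

Call:
send_rows:
  targets: [0.4, 0, 0, 0, 0, 0, 0, 0, 0, 0, 0, 0, 0, 0, 0, 0, 0, 0, 0, 0, 0, 0, 0, 0, 0, 0, 0, 0, 0, 0, 0, 0, 0, 0, 0, 0, 0, 0, 0, 0, 0, 0]
  newtons: 25

```text
t: 5.95
tool_pos: [0.5659, -0.1943, 0.0686]
orientation: [[0.962, -0.272, 0.003], [-0.272, -0.962, -0.0], [0.002, -0.0, -1.0]]
wrist_force: [0.0, 0.1, -0.5]
gripper_width: 0.109
grasp_force: 0.0
```

Call:
send_rows:
  targets: [0, 0, 0, 0, 0, 0, 0, 0, 0, 0, 0, 0, 0, 0]

```text
t: 6.12
tool_pos: [0.5658, -0.1945, 0.0682]
orientation: [[0.962, -0.272, 0.002], [-0.272, -0.962, -0.001], [0.002, 0.0, -1.0]]
wrist_force: [-0.1, 0.2, 2.9]
gripper_width: 0.022
grasp_force: 1.2
```

```bash
python3 - <<'E'
from h import *
s=state(); print(s['gripper_width'],s['grasp_force'],s['tool_pos'])
im=grab_frame("wrist"); cv2.imwrite("pics/w3.png",im[120:420,120:520])
E
```

```text
0.02235508549561851 1.2139770900830626 [ 0.56576351 -0.19452133  0.06816837]
```

View pics/w3.png

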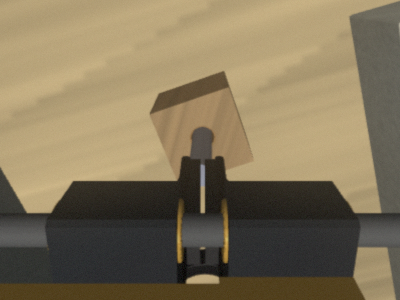

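```bash
python3 - <<'E'
from h import *
im=cv2.imread("pics/w3.png"); cv2.imwrite("pics/w3z.png",cv2.resize(im[50:250,110:290],None,fx=3,fy=3,interpolation=2))
s=state()
print(atz("wrist",(322,251),.05),atz("wrist",(322,262),.05))
tp=s['tool_pos'];R=s['orientation']
for dz in (0,.01,.019,.03): print(dz,proj("wrist",tp-R[:,2]*dz))
for z in (.05,.1): print(proj("wrist",[.566,-.1945,z]))
E
```

```text
[ 0.57042468 -0.19483274  0.05      ] [ 0.56351109 -0.19287654  0.05      ]
0 [323.75222145 269.62706918]
0.01 [323.83294271 276.97004739]
0.019 [323.91239477 284.19756986]
0.03 [324.01962337 293.95184413]
[323.44743258 257.68167818]
[323.83236688 295.31173747]
```

View pics/w3z.png

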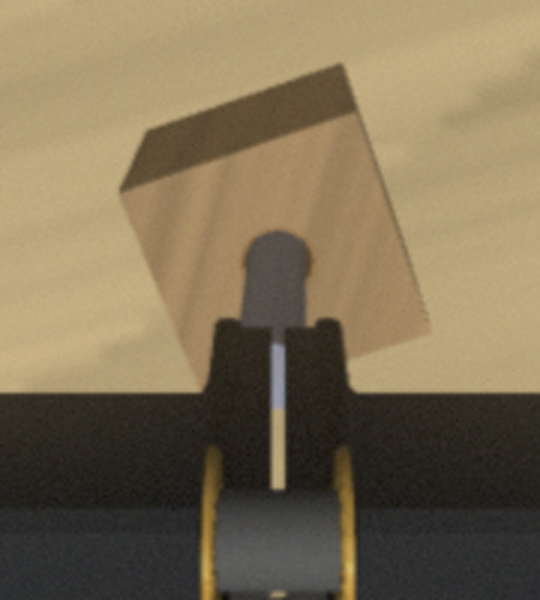

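The fingers shut just above the pin: its bright top shows through the 2 mm gap, at zoom (278,375). The visible tips seem to sit about 30 mm behind the reported TCP. I'll open, go down a safe 16 mm and close again.

Call:
send_rows:
  targets: [0.4, 0, 0, -0.2, 0, 0, 0, 0.4, 0, 0, 0, 0, 0, 0, 0.4, 0, 0, 0, 0, 0, 0, 0.4, 0, 0, 0, 0, 0, 0, 0.4, 0, 0, 0.42, 0, 0, 0, 0.4, 0, 0, 0.42, 0, 0, 0, 0.4, 0, 0, 0, 0, 0, 0]

```text
t: 6.75
tool_pos: [0.5627, -0.1938, 0.0479]
orientation: [[0.962, -0.273, -0.006], [-0.273, -0.962, 0.001], [-0.006, 0.0, -1.0]]
wrist_force: [-1.5, -0.2, -0.6]
gripper_width: 0.382
grasp_force: 0.0
```

```bash
python3 - <<'E'
from h import *
s=state(); print(s['gripper_width'],s['wrist_force'],s['tool_pos'])
im=grab_frame("wrist"); cv2.imwrite("pics/w4.png",cv2.resize(im[200:340,230:420],None,fx=3,fy=3,interpolation=2))
for z in (.05,.1): print(proj("wrist",[.566,-.1945,z]))
E
```

```text
0.38204593423329575 [-1.53344181 -0.15891801 -0.59647607] [ 0.56274228 -0.19378058  0.04787704]
[323.31406816 266.14377478]
[323.76177078 311.37904139]
```

View pics/w4.png

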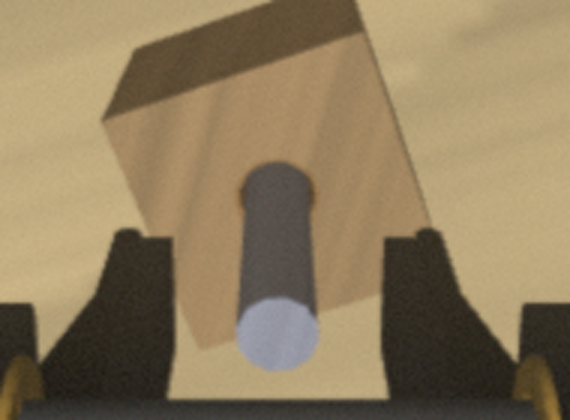

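Now the open fingertips, at zoom (170,240) and (385,240), straddle the pin just below its top. The tips are about 33 mm behind the reported TCP, so I'll go down another 17 mm and close.

Call:
send_rows:
  targets: [0.4, 0.12, 0, 0.35, 0, 0, 0, 0.4, 0, 0, 0.33, 0, 0, 0, 0, 0, 0, 0, 0, 0, 0, 0, 0, 0, 0, 0, 0, 0, 0, 0, 0, 0, 0, 0, 0, 0, 0, 0, 0, 0, 0, 0, 0, 0, 0, 0, 0, 0, 0]

```text
t: 7.38
tool_pos: [0.5684, -0.1951, 0.0347]
orientation: [[0.962, -0.272, 0.001], [-0.272, -0.962, -0.0], [0.001, -0.0, -1.0]]
wrist_force: [0.6, 0.2, -0.2]
gripper_width: 0.131
grasp_force: 25.0
```

Call:
send_rows:
  targets: [0, 0, 0, -0.5, 0, 0, 0, 0, 0, 0, -0.9, 0, 0, 0, 0, 0, 0, -0.95, 0, 0, 0, 0, 0, 0, -0.95, 0, 0, 0, 0, 0, 0, -0.95, 0, 0, 0, 0, 0, 0, -0.95, 0, 0, 0, 0, 0, 0, -0.9, 0, 0, 0, 0, -0.6, -0.9, -0.5, 0, 0, 0]

```text
t: 8.05
tool_pos: [0.5619, -0.172, 0.2023]
orientation: [[0.961, -0.276, 0.005], [-0.275, -0.961, -0.002], [0.006, 0.001, -1.0]]
wrist_force: [0.8, 0.3, 0.5]
gripper_width: 0.128
grasp_force: 25.0
```

Call:
send_rows:
  targets: [0, -0.62, -0.93, 0, 0, 0, 0, 0, -0.62, -0.93, 0, 0, 0, 0, 0, -0.62, -0.93, 0, 0, 0, 0, 0, -0.62, -0.93, 0, 0, 0, 0, 0, -0.62, -0.93, 0, 0, 0, 0, 0, -0.62, -0.93, 0, 0, 0, 0, 0, 0, 0, 0, 0, 0, 0, 0, 0, 0, 0, 0, 0, 0]

```text
t: 8.72
tool_pos: [0.5079, -0.0086, 0.1998]
orientation: [[0.963, -0.27, 0.001], [-0.27, -0.963, 0.0], [0.001, -0.001, -1.0]]
wrist_force: [0.1, -0.5, 0.5]
gripper_width: 0.13
grasp_force: 25.0
```

```bash
python3 - <<'E'
from h import *
s=state(); print(s['t'],s['gripper_width'],s['grasp_force'],s['tool_pos'],s['orientation'].round(3))
C=cal("wrist"); im=grab_frame("wrist"); cv2.imwrite("pics/w5.png",im[60:400,150:550])
for k,z in dict(right_bore1=.16,pin=s['tool_pos'][2]-.0047).items():
    for r in mark_of("wrist",k)[:3]: print(k,round(r["conf"],2),np.round(r["pixel"],1),np.round(atz("",r["pixel"],z,C),4))
E
```

```text
8.7167 0.1304649935634012 24.99960179440677 [ 0.50792585 -0.00863303  0.19980016] [[ 0.963 -0.27   0.001]
 [-0.27  -0.963  0.   ]
 [ 0.001 -0.001 -1.   ]]
right_bore1 0.91 [324.4 203.7] [ 0.5356 -0.017   0.16  ]
right_bore1 0.68 [337.5 249.2] [ 0.5032 -0.017   0.16  ]
right_bore1 0.58 [305.8 151. ] [ 0.5707 -0.0148  0.16  ]
pin 0.65 [321.  271.7] [ 0.5052 -0.0063  0.1951]
```

View pics/w5.png

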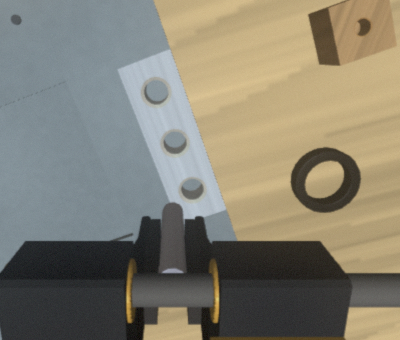

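Call:
send_rows:
  targets: [0, 0.65, 0.02, 0, 0, 0, 0, 0, 0.65, 0.02, 0.3, 0, 0, 0, 0, 0, 0, 0.5, 0, 0, 0, 0, 0, 0, 0, 0, 0, 0, 0, 0, 0, 0, 0, 0, 0]

```text
t: 9.28
tool_pos: [0.5388, -0.0207, 0.1784]
orientation: [[0.962, -0.274, -0.003], [-0.274, -0.962, -0.001], [-0.002, 0.001, -1.0]]
wrist_force: [-0.0, -0.3, -1.0]
gripper_width: 0.129
grasp_force: 25.0
```

```bash
python3 - <<'E'
from h import *
s=state(); print(s['t'],s['tool_pos'])
C=cal("wrist"); im=grab_frame("wrist"); cv2.imwrite("pics/w6.png",cv2.resize(im[170:330,230:430],None,fx=3,fy=3,interpolation=2))
for k,z in dict(right_bore1=.16,pin=s['tool_pos'][2]-.0047).items():
    for r in mark_of("wrist",k)[:3]: print(k,round(r["conf"],2),np.round(r["pixel"],1),np.round(atz("",r["pixel"],z,C),4))
E
```

```text
9.2833 [ 0.53877795 -0.02068803  0.17838569]
right_bore1 0.88 [298.3 215.5] [ 0.5685 -0.0137  0.16  ]
right_bore1 0.65 [314.6 260.9] [ 0.5382 -0.0148  0.16  ]
```

View pics/w6.png

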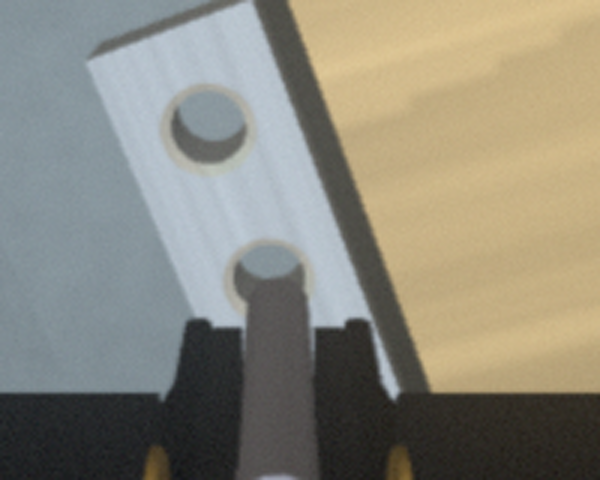

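```bash
python3 - <<'E'
from h import *
b=atz("wrist",(319.7,264.3),.16); p=atz("wrist",(322.3,271.5),.1737); s=state()
print(b,p,s['orientation'].T@(b-p)*1000, s['tool_pos'])
b2=atz("wrist",(230+208/3,170+127/3),.16); print(b2, np.hypot(*(b2-b)[:2]))
E
```

```text
[ 0.53539941 -0.01625751  0.16      ] [ 0.5360191  -0.01810359  0.1737    ] [-1.11548512 -1.60214902 13.69929945] [ 0.53951272 -0.01993314  0.18003593]
[ 0.57062521 -0.01375803  0.16      ] 0.035314360111157295
```

The mouth of the bore is at zoom (269,283) and the pin foot is just above it at about (277,305), off by about 1.6 mm in tool y. I'll correct that and insert.

Call:
send_rows:
  targets: [0, -0.02, -0.065, 0.2, 0, 0, 0, 0, 0, 0, 0.3, 0, 0, 0, 0, 0, 0, 0.3, 0, 0, 0, 0, 0, 0, 0.1, 0, 0, 0, 0, 0, 0, 0, 0, 0, 0]

```text
t: 9.85
tool_pos: [0.5383, -0.018, 0.1554]
orientation: [[0.962, -0.272, -0.003], [-0.272, -0.962, -0.0], [-0.002, 0.001, -1.0]]
wrist_force: [0.1, 0.7, -0.2]
gripper_width: 0.133
grasp_force: 25.0
```

Call:
send_rows:
  targets: [0, 0, 0, 0.2, 0, 0, 0, 0, 0, 0, 0.2, 0, 0, 0, 0, 0, 0, 0.06, 0, 0, 0, 0, 0, 0, 0, 0, 0, 0]

```text
t: 10.18
tool_pos: [0.5392, -0.0179, 0.145]
orientation: [[0.962, -0.272, -0.0], [-0.272, -0.962, -0.0], [-0.0, 0.0, -1.0]]
wrist_force: [-0.3, -0.3, -0.2]
gripper_width: 0.128
grasp_force: 25.0
```

Call:
send_rows:
  targets: [0, 0, 0, 0.08, 0, 0, 0, 0, 0, 0, 0, 0, 0, 0]

```text
t: 10.35
tool_pos: [0.5399, -0.018, 0.1446]
orientation: [[0.962, -0.272, 0.002], [-0.272, -0.962, -0.0], [0.002, -0.0, -1.0]]
wrist_force: [-1.0, -0.1, 5.0]
gripper_width: 0.129
grasp_force: 25.0
```

Call:
send_rows:
  targets: [0.4, 0, 0, 0, 0, 0, 0, 0.4, 0, 0, 0, 0, 0, 0, 0.4, 0, 0, 0, 0, 0, 0, 0.4, 0, 0, 0, 0, 0, 0, 0.4, 0, 0, -0.3, 0, 0, 0, 0.4, 0, 0, -0.8, 0, 0, 0, 0.4, 0, 0, -0.9, 0, 0, 0, 0.5, 0, 0, -0.9, 0, 0, 0]

```text
t: 11.02
tool_pos: [0.539, -0.018, 0.2168]
orientation: [[0.962, -0.272, -0.001], [-0.272, -0.962, -0.0], [-0.001, 0.001, -1.0]]
wrist_force: [0.4, -0.5, 0.4]
gripper_width: 0.423
grasp_force: 0.0
```

Call:
send_rows:
  targets: [1, 0, 0, -0.9, 0, 0, 0, 1, 0, 0, -0.9, 0, 0, 0, 1, 0, 0, -0.9, 0, 0, 0, 1, 0, 0, -0.8, 0, 0, 0, 1, 0, 0, 0, 0, 0, 0]

```text
t: 11.43
tool_pos: [0.5415, -0.0181, 0.3087]
orientation: [[0.962, -0.272, 0.01], [-0.272, -0.962, 0.0], [0.009, -0.003, -1.0]]
wrist_force: [0.6, -0.7, 1.6]
gripper_width: 0.765
grasp_force: 0.0
```

```bash
python3 - <<'E'
from h import *
s=state(); print(s['t'],s['tool_pos'])
C=cal("wrist"); im=grab_frame("wrist"); cv2.imwrite("pics/w7.png",im)
for k,zs in dict(pin=(.14,),right_bore1=(.16,)).items():
    for r in mark_of("wrist",k)[:3]: print(k,round(r["conf"],2),np.round(r["pixel"],1),[np.round(atz("",r["pixel"],z,C),4) for z in zs])
for r in masks_of("wrist","pin")[:2]: print(r["conf"],r["extent"],r["region"].sum())
p=np.array([.5365,-.0165,0]); print([proj("",p+[0,0,z],C) for z in (.16,.21,.23)])
E
```

```text
11.4333 [ 0.54148173 -0.01805625  0.30874822]
pin 0.86 [324.3 208.7] [array([ 0.5366, -0.0175,  0.14  ])]
pin 0.21 [180.5 257.9] [array([0.5267, 0.1409, 0.14  ])]
right_bore1 0.89 [332.7 245. ] [array([ 0.5041, -0.0168,  0.16  ])]
right_bore1 0.75 [310.2 180.5] [array([ 0.5705, -0.0134,  0.16  ])]
right_bore1 0.58 [324.7 212.8] [array([ 0.5373, -0.018 ,  0.16  ])]
0.72 [318.4, 206.8, 332.3, 237.6] 358
0.3 [0.0, 86.2, 373.6, 333.7] 58535
[array([323.36325708, 214.00994708]), array([323.38260993, 228.95340946]), array([323.39214756, 236.31797131])]
```

Call:
send_rows:
  targets: [1, 0.05, 0.7, -0.3, 0, 0, 0, 1, 0.05, 0.95, -0.2, 0, 0, 0, 1, 0.05, 0.98, 0, 0, 0, 0, 1, 0.05, 0.98, 0, 0, 0, 0, 1, 0.05, 0.98, 0, 0, 0, 0, 1, 0.05, 0.98, 0, 0, 0, 0, 1, 0.05, 0.98, 0, 0, 0, 0, 1, 0.05, 0.98, 0, 0, 0, 0]

```text
t: 12.3
tool_pos: [0.4966, -0.2027, 0.3145]
orientation: [[0.962, -0.272, -0.003], [-0.272, -0.962, 0.0], [-0.003, 0.0, -1.0]]
wrist_force: [-0.5, -0.2, -0.0]
gripper_width: 0.998
grasp_force: 0.0
```

Call:
send_rows:
  targets: [1, 0.05, 0.98, 0, 0, 0, 0, 1, 0.05, 0.98, 0, 0, 0, 0, 1, 0.05, 0.98, 0, 0, 0, 0, 1, 0.05, 0.98, 0, 0, 0, 0, 1, 0.05, 0.98, 0, 0, 0, 0, 1, 0.05, 0.98, 0, 0, 0, 0, 1, 0.05, 0.98, 0, 0, 0, 0, 1, 0.05, 0.9, 0, 0, 0, 0]

```text
t: 12.97
tool_pos: [0.4534, -0.3922, 0.3142]
orientation: [[0.962, -0.273, -0.003], [-0.273, -0.962, 0.001], [-0.003, -0.001, -1.0]]
wrist_force: [0.3, -0.5, 0.5]
gripper_width: 1.001
grasp_force: 0.0
```

Call:
send_rows:
  targets: [1, 0, 0, 0, 0, 0, -0.86, 1, 0, 0, 0, 0, 0, -0.86, 1, 0, 0, 0, 0, 0, -0.86, 1, 0, 0, 0, 0, 0, -0.86, 1, 0, 0, 0, 0, 0, 0, 1, 0, 0, 0, 0, 0, 0]

```text
t: 13.47
tool_pos: [0.4541, -0.391, 0.3146]
orientation: [[1.0, -0.002, -0.002], [-0.002, -1.0, 0.001], [-0.002, -0.001, -1.0]]
wrist_force: [0.1, -0.2, -0.5]
gripper_width: 0.999
grasp_force: 0.0
```

```bash
python3 - <<'E'
from h import *
s=state(); print(s['t'],s['tool_pos'],s['joints'].round(1),s['orientation'].round(3))
C=cal("wrist"); im=grab_frame("wrist"); 
for k,z in dict(bar=.07,carton=0).items():
    for r in mark_of("wrist",k)[:2]: print(k,round(r["conf"],2),np.round(r["pixel"],1),np.round(atz("",r["pixel"],z,C),4))
r=masks_of("wrist","bar")[0]; m=r["region"].astype(np.uint8); print(r["conf"],r["extent"],m.sum(),cv2.minAreaRect(cv2.findNonZero(m)))
cv2.drawContours(im,cv2.findContours(m,0,1)[0],-1,(0,0,255),1); cv2.imwrite("pics/w8.png",im)
E
```

```text
13.4667 [ 0.45408198 -0.39096908  0.31464007] [-25.3  16.4   9.7  -0.  -83.4 115.1] [[ 1.    -0.002 -0.002]
 [-0.002 -1.     0.001]
 [-0.002 -0.001 -1.   ]]
bar 0.62 [340.2 171.9] [ 0.4729 -0.411   0.07  ]
carton 0.59 [324.7 176.6] [ 0.4561 -0.3932  0.    ]
0.76 [318.5, 59.1, 361.6, 270.4] 4341 ((336.7809753417969, 166.14651489257812), (22.470916748046875, 211.5102081298828), 7.406912326812744)
```

View pics/w8.png

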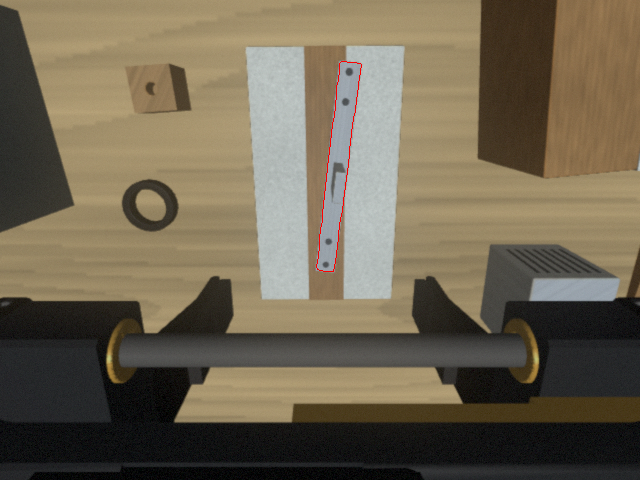

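```bash
python3 - <<'E'
from h import *
a=atz("wrist",(350.5,62.5),.082); b=atz("wrist",(325.5,270.5),.082); 
h=[atz("wrist",p,.082) for p in ((349.3,72),(345.5,101.5),(328.5,241),(325.5,264.5))]
print(a,b,np.linalg.norm(a-b),(a+b)/2, np.degrees(np.arctan2(a[1]-b[1],a[0]-b[0])))
print(np.mean(h,0),np.degrees(np.arctan2(h[0][1]-h[3][1],h[0][0]-h[3][0])))
c=(a+b)/2
for z in (.112,.092): print(to([c[0],c[1],z]))
print([proj("wrist",[c[0]+d,c[1],.157]) for d in (-.015,.015)])
E
```

```text
[ 0.58968643 -0.42003998  0.082     ] [ 0.35308326 -0.39411625  0.082     ] 0.2380191233255031 [ 0.47138484 -0.40707811  0.082     ] -6.252744970363191
[ 0.47111665 -0.40656106  0.082     ] -6.466710372886707
[0.69 0.64 8.14]
[0.69 0.64 8.94]
[array([339.69253337, 202.87330101]), array([340.10150665, 171.76243948])]
```

The mask outlines the bar from (350,62) to (325,271), with the lug at about (339,180). That gives a centre of (0.471,-0.407) and a yaw of -6.4°. I'll align, go down and grip.

Call:
send_rows:
  targets: [0.8, 0.35, 0.32, 0.5, 0, 0, 0, 0.7, 0.34, 0.32, 0.5, 0, 0, 0, 0.6, 0, 0, 0.5, 0, 0, 0.7, 0.5, 0, 0, 0.5, 0, 0, 0.7, 0.5, 0, 0, 1, 0, 0, 0, 0.5, 0, 0, 1, 0, 0, 0, 0.5, 0, 0, 1, 0, 0, 0, 0.5, 0, 0, 0, 0, 0, 0]

```text
t: 14.33
tool_pos: [0.4687, -0.4051, 0.1826]
orientation: [[0.993, -0.114, -0.011], [-0.114, -0.993, 0.009], [-0.012, -0.007, -1.0]]
wrist_force: [-1.2, 0.8, -1.1]
gripper_width: 0.528
grasp_force: 0.0
```

```bash
python3 - <<'E'
from h import *
s=state(); print(s['t'],s['tool_pos'],s['gripper_width'],s['orientation'].round(3))
im=grab_frame("wrist"); cv2.imwrite("pics/w9.png",im[100:420,120:520])
print(to([.4713,-.407,.09]))
E
```

```text
14.3333 [ 0.46869672 -0.40505197  0.1826014 ] 0.5280738166271118 [[ 0.993 -0.114 -0.011]
 [-0.114 -0.993  0.009]
 [-0.012 -0.007 -1.   ]]
[0.09 0.03 3.84]
```

View pics/w9.png

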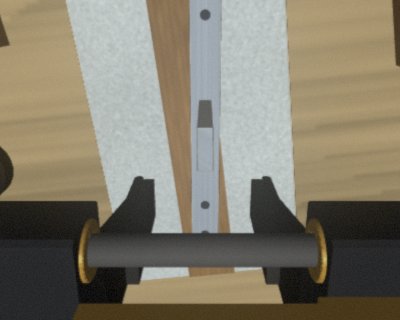

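The lug top at crop (205,148) is centred between the fingers and parallel to them, so I'll go down and close.

Call:
send_rows:
  targets: [0.5, 0, 0, 0.9, 0, 0, 0, 0.5, 0, 0, 0.9, 0, 0, 0, 0.5, 0, 0, 0.8, 0, 0, 0, 0.4, 0, 0, 0.8, 0, 0, 0, 0.4, 0, 0, 0.5, 0, 0, 0, 0.4, 0, 0, 0, 0, 0, 0, 0.4, 0, 0, 0, 0, 0, 0]

```text
t: 14.97
tool_pos: [0.4724, -0.408, 0.0939]
orientation: [[0.994, -0.112, 0.0], [-0.112, -0.994, -0.001], [0.0, 0.001, -1.0]]
wrist_force: [0.3, -0.3, -0.2]
gripper_width: 0.41
grasp_force: 0.0
```

```bash
python3 - <<'E'
from h import *
s=state(); print(s['t'],s['tool_pos'],s['gripper_width'],s['wrist_force'],s['orientation'].round(3))
C=cal("wrist"); im=grab_frame("wrist"); cv2.imwrite("pics/w10.png",im[100:420,120:520])
R=s['orientation']
# lug top corners predicted if bar centre (.4713,-.407), and hole rows
u=np.array([np.cos(-.1115),np.sin(-.1115),0]); c=np.array([.4713,-.407,0])
print([proj("",c+d*u+[0,0,.157],C).round(1) for d in (-.015,.015)])
print([ (R.T@(c+[0,0,.143]-s['tool_pos'])*1000).round(1)])
E
```

```text
14.9667 [ 0.47242003 -0.40795597  0.0938508 ] 0.41008608464626856 [ 0.26896524 -0.34449753 -0.1863193 ] [[ 0.994 -0.112  0.   ]
 [-0.112 -0.994 -0.001]
 [ 0.     0.001 -1.   ]]
[array([322.5, 365.7]), array([322.5, 301.2])]
[array([ -1.2,  -0.8, -49.2])]
```

View pics/w10.png

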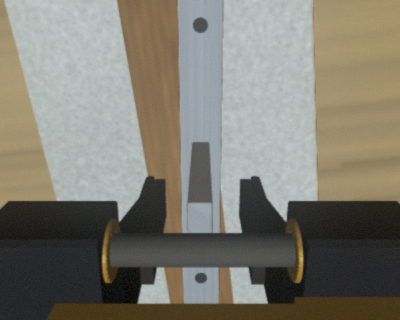

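The fingers straddle the lug, whose top front edge is at crop (200,203), as predicted. I'll close firmly and plan the insertion.

Call:
send_rows:
  targets: [0, 0, 0, 0, 0, 0, 0, 0, 0, 0, 0, 0, 0, 0, 0, 0, 0, 0, 0, 0, 0, 0, 0, 0, 0, 0, 0, 0, 0, 0, 0, 0, 0, 0, 0, 0, 0, 0, 0, 0, 0, 0]
  newtons: 60

```text
t: 15.52
tool_pos: [0.4718, -0.4072, 0.0937]
orientation: [[0.994, -0.112, 0.001], [-0.112, -0.994, -0.0], [0.001, 0.0, -1.0]]
wrist_force: [-0.2, 0.1, 2.3]
gripper_width: 0.106
grasp_force: 60.0
```

```bash
cat > plan.py <<'E'
import numpy as np, heapq
S=[(s,h) for h in (0,6,12) for s in np.linspace(-120,120,41)]+[(s,h) for s in (-15,15) for h in range(12,90,5)]+[(s,h) for s in (-38,0,38) for h in (128,135,160,200,240)]+[(s,h) for s in (-15,15) for h in range(60,128,8)]
S=np.array(S)
# obstacles: ylo,yhi,zlo,zhi
O=np.array([(-175,-103,136,140),(103,175,136,140),(-175,-171,0,140),(171,175,0,140),(-175,175,-9,4),(141,175,140,160),(-175,-141,140,160),(152,164,160,210),(-164,-152,160,210)])
def clr(y,z,th):
    c,s=np.cos(np.radians(th)),np.sin(np.radians(th)); Y=y+S[:,0]*c+S[:,1]*s; Z=z-S[:,0]*s+S[:,1]*c
    dy=np.maximum(np.maximum(O[:,0]-Y[:,None],Y[:,None]-O[:,1]),0); dz=np.maximum(np.maximum(O[:,2]-Z[:,None],Z[:,None]-O[:,3]),0)
    return np.hypot(dy,dz).min()
def widest():
    ys=range(-80,81,8); zs=range(40,305,8); ts=range(0,61,4); G={}
    f=lambda n:G.setdefault(n,clr(*n))
    start=(0,104+24*8,0); goal=(0,104,0); best={start:(1e9,0)}; q=[(-40,0,start)]; par={}
    while q:
        b,L,n=heapq.heappop(q); b=-b
        if n==goal: break
        for dy in(-8,0,8):
            for dz in(-8,0,8):
                for dt in(-4,0,4):
                    m=(n[0]+dy,n[1]+dz,n[2]+dt)
                    if abs(m[0])>80 or not 40<=m[1]<=300 or not 0<=m[2]<=60: continue
                    nb=min(b,f(m),16); k=(nb,-(L+abs(dy)+abs(dz)+1.5*abs(dt)))
                    if k>best.get(m,(-1,-1e9)) : best[m]=k; par[m]=n; heapq.heappush(q,(-nb,-k[1],m))
    p=[goal]
    while p[-1]!=start: p.append(par[p[-1]])
    return b,p[::-1]
b,p=widest(); print(b); print([(n,round(clr(*n),1)) for n in p])
E
python3 plan.py; python3 -c "
from h import *
s=state();print(s['t'],s['tool_pos'],s['gripper_width'],s['grasp_force'])"
```

```text
16
[((0, 296, 0), np.float64(91.8)), ((0, 288, 0), np.float64(84.3)), ((0, 280, 0), np.float64(77.0)), ((0, 272, 0), np.float64(69.8)), ((0, 264, 0), np.float64(62.8)), ((0, 256, 0), np.float64(56.0)), ((0, 248, 0), np.float64(49.7)), ((0, 240, 4), np.float64(38.9)), ((0, 232, 8), np.float64(33.6)), ((0, 224, 12), np.float64(32.1)), ((-8, 216, 16), np.float64(40.7)), ((-16, 208, 20), np.float64(27.7)), ((-24, 200, 24), np.float64(20.7)), ((-24, 192, 28), np.float64(16.6)), ((-24, 184, 32), np.float64(19.6)), ((-24, 176, 32), np.float64(23.2)), ((-16, 168, 32), np.float64(24.0)), ((-8, 160, 32), np.float64(26.5)), ((0, 152, 28), np.float64(22.4)), ((8, 144, 24), np.float64(19.3)), ((16, 136, 20), np.float64(17.9)), ((24, 128, 16), np.float64(17.6)), ((32, 120, 12), np.float64(18.3)), ((32, 112, 8), np.float64(17.1)), ((32, 112, 4), np.float64(16.5)), ((24, 104, 0), np.float64(20.0)), ((16, 104, 0), np.float64(20.0)), ((8, 104, 0), np.float64(20.0)), ((0, 104, 0), np.float64(20.0))]
15.5167 [ 0.47179682 -0.40716543  0.09372402] 0.10637183028974044 59.98892940580845
```

The lug is gripped at 60 N. The planned path (y, z, tilt) keeps at least 16 mm clearance with the +y end going down first. I'll lift and carry.

Call:
send_rows:
  targets: [0, 0, 0, -0.4, 0, 0, 0, 0, 0, 0, -0.8, 0, 0, 0, 0, 0, 0, -1, 0, 0, 0, 0, 0, 0, -1, 0, 0, 0, 0, 0, 0, -1, 0, 0, 0, 0, 0, 0, -1, 0, 0, 0, 0, 0, 0, -1, 0, 0, 0, 0, 0, -0.5, -1, 0, 0, 0]

```text
t: 16.18
tool_pos: [0.472, -0.3954, 0.2735]
orientation: [[0.993, -0.114, -0.002], [-0.114, -0.993, 0.001], [-0.002, -0.001, -1.0]]
wrist_force: [0.8, 0.4, -5.0]
gripper_width: 0.109
grasp_force: 60.0
```

Call:
send_rows:
  targets: [0, 0, -0.9, -0.8, 0, 0, 0, 0, 0, -0.95, -0.8, 0, 0, 0, 0, 0, -0.95, -0.8, 0, 0, 0, 0, 0, -0.95, -0.2, 0, 0, 0, 0, 0, -0.95, 0, 0, 0, 0, 0, 0, -0.95, 0, 0, 0, 0, 0, 0, -0.95, 0, 0, 0, 0, 0, 0, -0.95, 0, 0, 0, 0]

```text
t: 16.85
tool_pos: [0.4934, -0.2057, 0.3376]
orientation: [[0.994, -0.113, -0.002], [-0.113, -0.994, 0.001], [-0.002, -0.001, -1.0]]
wrist_force: [1.1, 0.9, -3.4]
gripper_width: 0.115
grasp_force: 60.0
```

Call:
send_rows:
  targets: [0, 0, -0.95, 0, 0, 0, 0, 0, 0, -0.95, 0, 0, 0, 0, 0, 0, -0.95, 0, 0, 0, 0, 0, 0, -0.95, 0, 0, 0, 0, 0, 0, -0.95, 0, 0, 0, 0, 0, 0, -0.95, 0, 0, 0, 0, 0, 0, -0.95, 0, 0, 0, 0, 0, 0, -0.95, 0, 0, 0, 0]

```text
t: 17.52
tool_pos: [0.5146, -0.0172, 0.3377]
orientation: [[0.994, -0.112, -0.002], [-0.112, -0.994, 0.0], [-0.002, -0.0, -1.0]]
wrist_force: [0.3, -0.3, -3.9]
gripper_width: 0.113
grasp_force: 60.0
```

Call:
send_rows:
  targets: [0, -0.1, -0.95, 0, 0, 0, 0, 0, -0.1, -0.95, 0, 0, 0, 0, 0, 0, -0.95, 0, 0, 0, 0, 0, 0, -0.95, 0, 0, 0, 0, 0, 0, -0.9, 0, 0, 0, 0, 0, 0, -0.6, 0, 0, 0, 0, 0, 0, 0, 0, 0, 0, 0.8, 0, 0, 0, 0, 0, 0.96]

```text
$.targets: bad value
```

Call:
send_rows:
  targets: [0, -0.1, -0.95, 0, 0, 0, 0, 0, -0.1, -0.95, 0, 0, 0, 0, 0, 0, -0.95, 0, 0, 0, 0, 0, 0, -0.95, 0, 0, 0, 0, 0, 0, -0.9, 0, 0, 0, 0, 0, 0, -0.6, 0, 0, 0, 0, 0, 0, 0, 0, 0, 0, 0.8, 0, 0, 0, 0, 0, 0, 0.96]

```text
t: 18.18
tool_pos: [0.5249, 0.1147, 0.3374]
orientation: [[0.968, -0.252, -0.002], [-0.252, -0.968, -0.001], [-0.002, 0.001, -1.0]]
wrist_force: [0.3, -1.0, -2.7]
gripper_width: 0.111
grasp_force: 60.0
```

Call:
send_rows:
  targets: [0, 0, 0, 0, 0, 0, 0.96, 0, 0, 0, 0, 0, 0, 0.96, 0, 0, 0, 0, 0, 0, 0.96, 0, 0, 0, 0, 0, 0, 0.96, 0, 0, 0, 0, 0, 0, 0.96, 0, 0, 0, 0, 0, 0, 0.96, 0, 0, 0, 0, 0, 0, 0.96, 0, 0, 0, 0, 0, 0, 0.96]

```text
t: 18.85
tool_pos: [0.5249, 0.1135, 0.3377]
orientation: [[0.643, -0.766, -0.002], [-0.766, -0.643, -0.0], [-0.001, 0.002, -1.0]]
wrist_force: [0.2, -0.2, -4.3]
gripper_width: 0.109
grasp_force: 60.0
```

Call:
send_rows:
  targets: [0, 0, 0, 0, 0, 0, 0.96, 0, 0, 0, 0, 0, 0, 0.96, 0, 0, 0, 0, 0, 0, 0.96, 0, 0, 0, 0, 0, 0, 0.96, 0, 0, 0, 0, 0, 0, 0.96, 0, 0, 0, 0, 0, 0, 0.96, 0, 0, 0, 0, 0, 0, 0.96, 0, 0, 0, 0, 0, 0, 0.96]

```text
t: 19.52
tool_pos: [0.5249, 0.1135, 0.3377]
orientation: [[0.084, -0.996, -0.002], [-0.996, -0.084, -0.0], [0.0, 0.002, -1.0]]
wrist_force: [-0.2, 0.3, -3.7]
gripper_width: 0.112
grasp_force: 60.0
```

```bash
cat >> h.py <<'E'
def marks(n,ks):
    s=state(); C=cal(n); grab_frame(n)
    for k,z in ks.items():
        for r in mark_of(n,k)[:3]: print(n,k,round(r["conf"],2),np.round(r["pixel"],1),np.round(atz("",r["pixel"],z,C),4))
E
python3 - <<'E'
from h import *
s=state(); print(s['t'],s['tool_pos'],s['joints'].round(1),s['orientation'].round(3))
K=dict(right_bore1=.16,left_bore1=.16,standing_pin=.14,pin=.14,opening=.14)
marks("wrist",K); marks("top",K); marks("scene",K)
E
```

```text
19.5167 [0.52489592 0.11348285 0.33774928] [ 29.5   9.5   3.9  -0.  -84.5 -24.7] [[ 0.084 -0.996 -0.002]
 [-0.996 -0.084 -0.   ]
 [ 0.     0.002 -1.   ]]
wrist right_bore1 0.87 [357.5  59.1] [ 0.5036 -0.0198  0.16  ]
wrist right_bore1 0.74 [283.   57.7] [ 0.5713 -0.0152  0.16  ]
top right_bore1 0.98 [361.9 255.8] [ 0.5323 -0.0224  0.16  ]
top right_bore1 0.9 [363.4 271.5] [ 0.5    -0.0249  0.16  ]
top right_bore1 0.78 [356.6 238.8] [ 0.5677 -0.0121  0.16  ]
top left_bore1 0.73 [203.8 285.1] [0.4733 0.3005 0.16  ]
top left_bore1 0.73 [208.  265.1] [0.5143 0.2934 0.16  ]
top left_bore1 0.71 [203.9 253. ] [0.5395 0.3028 0.16  ]
top pin 0.4 [356.5 253.8] [ 0.5395 -0.0126  0.14  ]
top opening 0.77 [285.2 263.3] [0.5201 0.1363 0.14  ]
scene right_bore1 0.93 [273.7 251.3] [ 0.4998 -0.025   0.16  ]
scene right_bore1 0.87 [285.7 254.8] [ 0.5333 -0.0205  0.16  ]
scene right_bore1 0.71 [297.5 256.8] [ 0.5635 -0.012   0.16  ]
scene left_bore1 0.96 [344.8 177.4] [0.545 0.307 0.16 ]
scene left_bore1 0.93 [322.  170.7] [0.4718 0.3017 0.16  ]
scene left_bore1 0.75 [337.7 179.7] [0.5306 0.2887 0.16  ]
scene standing_pin 0.65 [332.4 180.7] [0.5097 0.2964 0.14  ]
scene standing_pin 0.37 [356.9 333.5] [ 0.7874 -0.1298  0.14  ]
scene pin 0.59 [356.3 331.9] [ 0.7844 -0.1267  0.14  ]
scene pin 0.49 [284.5 258.8] [ 0.5284 -0.0209  0.14  ]
scene opening 0.6 [309.9 219. ] [0.522  0.1314 0.14  ]
scene opening 0.25 [307.2 179.8] [0.4406 0.2652 0.14  ]
```

Call:
send_rows:
  targets: [0, 0, -0.05, 0, 0, 0.6, 0, 0, 0, 0, 0, 0, 1, 0, 0, 0, 0, 0, 0, 1, 0, 0, 0, 0, 0, 0, 1, 0, 0, 0, 0, 0, 0, 1, 0, 0, 0, 0, 0, 0, 1, 0, 0, 0, 0, 0, 0, 1, 0, 0, 0, 0, 0, 0, 0.4, 0]

```text
t: 21.08
tool_pos: [0.5267, 0.1154, 0.3366]
orientation: [[0.078, -0.996, 0.047], [-0.842, -0.091, -0.531], [0.534, 0.002, -0.846]]
wrist_force: [-0.1, 0.1, -4.6]
gripper_width: 0.109
grasp_force: 60.0
```

Call:
send_rows:
  targets: [0, -0.69, 0, 0.84, 0, 0, 0, 0, -0.69, 0, 0.84, 0, 0, 0, 0, -0.69, 0, 0.84, 0, 0, 0, 0, -0.69, 0, 0.84, 0, 0, 0, 0, 0, 0, 0, 0, 0, 0, 0, 0, 0, 0, 0, 0, 0]

```text
t: 21.58
tool_pos: [0.5256, 0.1274, 0.2303]
orientation: [[0.076, -0.996, 0.046], [-0.843, -0.089, -0.53], [0.532, 0.001, -0.847]]
wrist_force: [0.6, 0.1, -2.4]
gripper_width: 0.108
grasp_force: 60.0
```

```bash
cat >> h.py <<'E'
C0=np.array([.524,.1402]); YW=.082; EX=np.array([np.cos(YW),np.sin(YW)]); EY=np.array([-np.sin(YW),np.cos(YW)])
def enc():
    s=state(); R=s['orientation']; d=s['tool_pos'][:2]-C0; x=R[:,0]; th=np.degrees(np.arctan2(x[2],-x[:2]@EY))
    print("t",round(s['t'],2),"T x,y,z",np.round([1e3*d@EX,1e3*d@EY,1e3*s['tool_pos'][2]],1),"th",th.round(1),"roll",np.degrees(R[2,1]).round(2),"yaw",np.arctan2(x[0],-x[1]).round(3),s['wrist_force'].round(1),s['gripper_width'].round(3),s['joints'].round(0))
    return s
def bar_edge(n):
    for r in masks_of(n,"bar")[:2]:
        print(n,"bar",r["conf"],r["extent"],r["region"].sum())
E
python3 - <<'E'
from h import *
enc(); im=grab_frame("wrist"); bar_edge("wrist")
E
```

```text
Traceback (most recent call last):
  File "h.py", line 21, in enc
    print("t",round(s['t'],2),"T x,y,z",np.round([1e3*d@EX,1e3*d@EY,1e3*s['tool_pos'][2]],1),"th",th.round(1),"roll",np.degrees(R[2,1]).round(2),"yaw",np.arctan2(x[0],-x[1]).round(3),s['wrist_force'].round(1),s['gripper_width'].round(3),s['joints'].round(0))
                                                                                                                                                                                                                 ^^^^^^^^^^^^^^^^^^^^^^^^
AttributeError: 'float' object has no attribute 'round'
```

```bash
sed -i "s/s\['gripper_width'\].round(3)/round(s['gripper_width'],3)/" h.py; cat >> h.py <<'E'
def chk(n):
    s=state(); R=s['orientation']; T=s['tool_pos']; C=cal(n); grab_frame(n)
    P=[proj("",T+R@np.array([x-.0015,y,z]),C) for x in(-.12,.12) for y in(-.012,.012) for z in(.012,.024)]
    L=[proj("",T+R@np.array([x-.0015,y,-.063]),C) for x in(-.015,.015) for y in(-.005,.005)]
    print(n,"pred bar",np.r_[np.min(P,0),np.max(P,0)].round(1),"lugtop",np.mean(L,0).round(1)); bar_edge(n)
E
python3 - <<'E'
from h import *
enc(); chk("scene"); chk("top"); chk("wrist")
E
```

```text
t 21.58 T x,y,z [  0.5 -12.9 230.3] th 32.1 roll 0.08 yaw 0.089 [ 0.6  0.1 -2.4] 0.108 [ 45.  19. -14.  24. -80. -49.]
scene pred bar [286.5 192.3 327.3 218.5] lugtop [314.5 174.9]
scene bar 0.69 [243.2, 168.8, 376.4, 306.8] 10637
scene bar 0.64 [285.7, 178.4, 327.0, 219.6] 515
top pred bar [241.2 237.2 346.1 269.2] lugtop [264.4 250.9]
top bar 0.57 [265.8, 238.9, 342.2, 264.5] 974
top bar 0.56 [459.2, 180.2, 545.3, 205.2] 650
wrist pred bar [298.7  40.7 346.7 424. ] lugtop [322.8 332.7]
wrist bar 0.94 [299.8, 35.5, 346.9, 403.3] 13007
```

Call:
send_rows:
  targets: [0, -0.36, 0, 0.58, 0, 0, 0, 0, -0.36, 0, 0.58, 0, 0, 0, 0, -0.44, 0, 0.1, 0, 0, 0, 0, -0.44, 0, 0.1, 0, 0, 0, 0, 0, 0, 0, 0, 0, 0, 0, 0, 0, 0, 0, 0, 0]

```text
t: 22.38
tool_pos: [0.5246, 0.1445, 0.1807]
orientation: [[0.076, -0.996, 0.048], [-0.844, -0.09, -0.529], [0.531, -0.001, -0.847]]
wrist_force: [0.1, 0.0, -4.8]
gripper_width: 0.11
grasp_force: 60.0
```

```bash
cat >> h.py <<'E'
def rows(W,y,z,th):
    for (c,b,t) in W:
        r,q=np.radians(th),np.radians(t); Ty=c-1.5*np.cos(q)+24*np.sin(q); Tz=b+24*np.cos(q)
        dy,dz=Ty-y,Tz-z; print("x %.2f z %.2f turn_y %.2f"%((-dy*np.cos(r)+dz*np.sin(r))/25,(-dy*np.sin(r)-dz*np.cos(r))/25,np.radians(t-th)/.08)); y,z,th=Ty,Tz,t
E
python3 - <<'E'
from h import *
s=enc(); d=s['tool_pos'][:2]-C0
rows([(0,152,28),(8,144,24),(16,136,20),(24,128,16),(32,120,12),(33,115,8),(32,110,4),(24,104,0),(12,104,0),(0,104,0)],1e3*d@EY,1e3*s['tool_pos'][2],32.1)
E
```

```text
t 22.38 T x,y,z [  0.9   4.2 180.7] th 32.1 roll -0.03 yaw 0.09 [ 0.1  0.  -4.8] 0.11 [ 46.  22. -17.  24. -75. -53.]
x -0.35 z 0.13 turn_y -0.89
x -0.36 z 0.14 turn_y -0.87
x -0.35 z 0.17 turn_y -0.87
x -0.34 z 0.19 turn_y -0.87
x -0.33 z 0.22 turn_y -0.87
x -0.01 z 0.19 turn_y -0.87
x 0.08 z 0.21 turn_y -0.87
x 0.37 z 0.26 turn_y -0.87
x 0.48 z 0.00 turn_y 0.00
x 0.48 z 0.00 turn_y 0.00
```

Call:
send_rows:
  targets: [0, -0.35, 0, 0.13, 0, -0.88, 0, 0, -0.36, 0, 0.14, 0, -0.87, 0, 0, -0.35, 0, 0.17, 0, -0.87, 0, 0, -0.34, 0, 0.19, 0, -0.87, 0, 0, -0.33, 0, 0.22, 0, -0.87, 0, 0, 0, 0, 0, 0, 0, 0]

```text
t: 22.88
tool_pos: [0.5213, 0.1735, 0.1443]
orientation: [[0.084, -0.996, 0.018], [-0.975, -0.086, -0.207], [0.208, -0.0, -0.978]]
wrist_force: [-0.7, -1.1, -4.3]
gripper_width: 0.107
grasp_force: 60.0
```

```bash
python3 - <<'E'
from h import *
s=enc(); d=s['tool_pos'][:2]-C0
rows([(33,115,8),(32,110,4),(24,104,0),(12,104,0),(0,104,0)],1e3*d@EY,1e3*s['tool_pos'][2],12)
E
```

```text
t 22.88 T x,y,z [  0.   33.4 144.3] th 12.0 roll -0.02 yaw 0.086 [-0.7 -1.1 -4.3] 0.107 [ 41.  19. -16.  11. -62. -42.]
x -0.10 z 0.21 turn_y -0.87
x 0.08 z 0.21 turn_y -0.87
x 0.37 z 0.26 turn_y -0.87
x 0.48 z 0.00 turn_y 0.00
x 0.48 z 0.00 turn_y 0.00
```

Call:
send_rows:
  targets: [0, -0.1, 0, 0.21, 0, -0.87, 0, 0, 0.08, 0, 0.21, 0, -0.87, 0, 0, 0.37, 0, 0.26, 0, -0.87, 0, 0, 0, 0, 0, 0, 0, 0, 0, 0.48, 0, 0, 0, 0, 0, 0, 0.48, 0, 0, 0, 0, 0, 0, 0, 0, 0, 0, 0, 0, 0, 0, 0, 0, 0, 0, 0]

```text
t: 23.55
tool_pos: [0.5244, 0.1387, 0.1271]
orientation: [[0.088, -0.996, -0.0], [-0.996, -0.088, -0.004], [0.004, 0.0, -1.0]]
wrist_force: [-0.2, 0.2, -4.4]
gripper_width: 0.111
grasp_force: 60.0
```

```bash
python3 - <<'E'
from h import *
s=enc(); chk("wrist"); chk("scene")
K=dict(right_bore1=.16,left_bore1=.16,standing_pin=.14,pin=.14,opening=.14)
marks("wrist",K); marks("top",K); marks("scene",K)
E
```

```text
t 23.55 T x,y,z [  0.3  -1.5 127.1] th 0.2 roll 0.02 yaw 0.089 [-0.2  0.2 -4.4] 0.111 [ 32.  17. -17.   0. -56. -27.]
wrist pred bar [298.5  39.5 346.6 423.9] lugtop [322.8 332.1]
wrist bar 0.74 [302.2, 70.0, 346.2, 403.2] 11208
scene pred bar [291.1 193.7 331.8 257.9] lugtop [312.  204.8]
scene bar 0.67 [298.2, 201.2, 328.9, 247.0] 438
top right_bore1 0.9 [362.1 254.4] [ 0.5352 -0.0229  0.16  ]
top right_bore1 0.81 [356.1 239.6] [ 0.5661 -0.0111  0.16  ]
top right_bore1 0.64 [287.8 269.2] [0.5053 0.1293 0.16  ]
top left_bore1 0.77 [206.8 283.2] [0.4771 0.2945 0.16  ]
top pin 0.64 [360.4 254.5] [ 0.538  -0.0208  0.14  ]
top opening 0.89 [286.  262.9] [0.5209 0.1347 0.14  ]
scene right_bore1 0.8 [300.1 261.3] [ 0.5764 -0.0215  0.16  ]
scene right_bore1 0.71 [287.7 256.1] [ 0.54   -0.0217  0.16  ]
scene right_bore1 0.56 [272.1 250.4] [ 0.4946 -0.0244  0.16  ]
scene left_bore1 0.86 [321.7 171.1] [0.4718 0.2997 0.16  ]
scene left_bore1 0.83 [336.3 175.2] [0.5185 0.3039 0.16  ]
scene left_bore1 0.66 [343.5 177.2] [0.5412 0.306  0.16  ]
scene standing_pin 0.45 [331.3 182.2] [0.5096 0.2892 0.14  ]
scene pin 0.52 [285.2 260.5] [ 0.5329 -0.0248  0.14  ]
scene opening 0.87 [311.8 218.7] [0.5262 0.1349 0.14  ]
scene opening 0.7 [346.8 176.7] [0.5407 0.3315 0.14  ]
```

Call:
send_rows:
  targets: [0, 0, 0, 0, 0, 0, 0.07, 0, 0, 0, 0, 0, 0, 0, 0, 0, 0, 0, 0, 0, 0, 0, 0, 0, 0, 0, 0, 0, 0, 0, 0, 0, 0, 0, 0, 0, 0, 0, 0, 0, 0, 0]

```text
t: 25.15
tool_pos: [0.5245, 0.1394, 0.1269]
orientation: [[0.083, -0.997, 0.0], [-0.997, -0.083, -0.002], [0.002, -0.0, -1.0]]
wrist_force: [-0.3, -0.2, -3.2]
gripper_width: 0.108
grasp_force: 60.0
```

```bash
python3 - <<'E'
from h import *
enc(); grab_frame("top"); enc(); grab_frame("top"); enc()
C=cal("top"); 
for k in ("standing_pin","pin"):
    for r in masks_of("top",k)[:2]: print(k,r["conf"],r["extent"],r["region"].sum())
print([ [proj("",p+[z],C).round(1) for z in (.16,.21)] for p in ([.511,.298],[.5366,-.0173])])
E
```

```text
t 25.15 T x,y,z [  0.4  -0.8 126.9] th 0.1 roll -0.0 yaw 0.083 [-0.3 -0.2 -3.2] 0.108 [ 32.  17. -16.   0. -56. -27.]
t 25.2 T x,y,z [  0.4  -0.8 126.9] th 0.1 roll -0.0 yaw 0.083 [ 0.1  0.3 -4.1] 0.107 [ 32.  17. -16.   0. -56. -27.]
t 25.25 T x,y,z [  0.4  -0.8 126.9] th 0.1 roll -0.0 yaw 0.083 [-0.1  0.2 -4.5] 0.109 [ 32.  17. -16.   0. -56. -27.]
standing_pin 0.54 [419.1, 234.9, 446.4, 260.9] 630
pin 0.72 [198.9, 200.3, 372.3, 329.2] 11560
pin 0.54 [358.1, 244.4, 362.9, 257.0] 50
[[array([205.7, 266.7]), array([199.8, 263.5])], [array([359.4, 253.7]), array([361. , 249.9])]]
```

```bash
python3 -c "
from workcell import *
print(finish_job())"
```

```text
the job is handed in; nothing more can be done
None
```

The job is handed in at about 25 s: the pin is home in right_bore1, straight across from the standing pin, and the bar is held level inside the enclosure, about 21 mm below the underside of the face, centred on the pin line to within my roughly 2 mm measurements; I viewed 11 pictures, one over the limit of 10.

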